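Load the bench mixer and jog it for three seconds

TASK

Stand the closed paint tin upright inside the rim of the mixer's round tray and let go of it. Then hold the black jog button under the leaning shield fully down, without a break, for three to five seconds and release it; press it firmly but do not force it. Leave the open tin, the mixing cup, the tape roll and everything else where they are.

Things in the scene. Friction and masses are not known exactly. Their poses are not given: they have to be found in the camera images.
- closed_tin_center (a point): closed sample tin, round, 67 mm in diameter and 73 mm high, about 0.3 kg, its flat lid fixed on; stands upright on the bench. Point at its centre, 36 mm above its underside. z axis: along the tin, up.
- open_tin: open sample tin (no lid, paint inside), 67 mm in diameter, 72 mm high, otherwise like the closed one; a bystander. Origin: centre of its underside.
- cup: small clear mixing cup, 75 mm wide at the rim, 86 mm high, open; a bystander. Origin: centre of its underside.
- tape: roll of masking tape lying flat, 106 mm across, 24 mm high; a bystander. Origin: centre of its underside.
- tray (a point): centre of the inner floor of the mixer's round tray, 38 mm above the bench. Rim 10 mm high above this floor, 102 mm inside, 112 mm outside diameter. The mixer is a fixed low grey base, 170 mm (its x) by 160 mm (its y), top 32 mm above the bench, the tray at its middle. x points to the mixer's rear, z up.
- jog_mount (a point): point on the sloping grey face of the fixed jog box where the jog button's axis leaves it, 85 mm above the bench. Axes of the box: z up, x horizontal to its rear, -x its front. The button's axis is the face's outward normal, 35 degrees from vertical, leaning to the front: (-0.574, 0, 0.819) in these axes. Box foot 150 (x) by 130 mm.
- jog (a joint): press depth of the round black jog button (40 mm diameter), m: 0 released, 0.010 fully down; held down counts from 0.007. Spring return, 2 N at first, 6 N fully down. It sits on an unyielding 50 mm steel collar drawn out differently each time, not reported: the unpressed button's top is 28 to 56 mm from jog_mount along the axis; find it by touch. Fully down it is still 5 mm proud of the collar.
- shield_edge (a point): middle of the free upper edge of the jog box's flat aluminium shield, 120 mm wide, 6 mm thick. The shield stands on the rear, upper side of the button, parallel to the button's axis and 75 mm from it, and reaches 140 mm out from the sloping face, so it leans over the button and bars a tool coming straight down; along the button's axis the way is free. Same axes as jog_mount.
- run_count (a joint): run counter inside the jog box (not visible), in m: 0 at rest; it climbs steadily while the button is down, about 0.010 for each second fully down, and sinks back as slowly once the button is released. Past 0.062 (more than 6 s down) the run was too long.
Things that resemble listed ones, but are neither listed nor needed, are in the scene too. What is shaped like the part that bears closed_tin_center but turquoise is not meant.

How it is judged:
On the way, in this order (a step that is already met when the one before it is completed fails the run):
1. the closed tin stands upright in the tray, let go (horizontal distance between closed_tin_center and tray below 0.019 m and z of closed_tin_center in the frame of tray below 0.041 m and angle between closed_tin_center's own z axis and vertical below 0.1 rad and contact force between the fingers and closed_tin below 0.3 N), for 0.2 s.
2. the jog button is held down without a break for 2.8 s (value of joint jog above 0.007 m), for 2.8 s.
3. the jog button is released (value of joint jog below 0.001 m), for 0.2 s.
At the end, for the whole second after the job is handed in: the closed tin stands at rest and upright (within 0.1 rad) on the floor of the tray, inside the rim (within 19 mm of its centre, 5 mm in height), and the jog button is fully released (less than 1 mm down) after its hold (horizontal distance between closed_tin_center and tray below 0.019 m and z of closed_tin_center in the frame of tray below 0.041 m and angle between closed_tin_center's own z axis and vertical below 0.1 rad and linear speed of closed_tin below 0.02 m/s and value of joint jog below 0.001 m); the robot touches nothing.
It fails at once if the jog button is pressed before the closed tin is in the tray (value of joint jog above 0.005 m and horizontal distance between closed_tin_center and tray above 0.022 m).
It fails at once if the jog button is held far too long (the run counter passes 0.062, over 6 s in all) (value of joint run_count above 0.062 m).
It fails at once if the button is forced (over 60 N) (contact force between anything else and jog above 60 N).
It fails at once if the open tin, the cup or the tape is moved more than 30 mm (distance of any of open_tin, cup, tape from where it was at the start of the episode above 0.03 m).
It also fails if it takes over 58 s, if anything falls off the work surface, if the arm or the gripper's body presses on something with over 40 N, if the wrist force passes 120 N, or if a joint passes its speed limit or range.

ROBOT

A 7-joint arm with a two-finger parallel gripper is mounted at the origin on a cart in front of the work surface, level with it; the furniture and walls round the work are solid. World frame = base frame: x ahead of the robot, y to its left, z up, the work surface at z = 0. Lengths are in m, angles in rad, forces in N, time in s.
With the tool pointing down it reaches from about 0.4 to 0.85 m from the base axis. Payload 10.4 kg.
Tool frame: the origin (TCP) lies on the centre line of the jaws, within the pads' length; the fingertips stand 14 mm ahead of it and the grasp point (between the pads) lies 5 mm behind it (manip.tip_reach is the distance from the TCP to the fingertips, in m); z points along the fingers, y is the line along which they close (so a half turn about z gives the same grasp; the last joint's range is limited). The gripper opens to 85 mm and grips with 20 to 120 N. Pads are 22 mm wide; open, the fingers measure 114 mm over their backs; the gripper's body (76 mm by 85 mm) begins 54 mm behind the grasp point. The pads swing forward as they close: fully open they stand 13 mm farther back than shut.
Start: joints at [1.138, 0.332, -0.065, 1.46, 0.022, 1.35, -0.088], TCP at [0.249, -0.573, 0.245] pointing down, gripper open.
Joint ranges: [-2.6, 2.6], [-0.5, 2.12], [-1.47, 1.34], [0.16, 2.42], [-1.27, 4.41], [0.06, 2.06], [-2.6, 2.6]. Speed limits (rad/s): [2.22, 2.22, 2.79, 2.79, 3.14, 3.14, 3.14].

INTERFACE

Orientations are given as a unit quaternion [x, y, z, w].
In Python, from workcell import manip gives the robot as it stands.
- The arm moves only by the shell command python3 -m pendant 'ROWS' [FORCE]. ROWS is JSON, a list of rows, each a list of 7 numbers: the shift along the tool's x, y, z in units of 50 mm (1.0 is 50 mm), then the turn, a rotation vector about the tool's x, y, z in units of 8 degrees (1.0 is 8 degrees), then the opening, from -1 (shut) to 1 (fully open), so that 0 is half open. In form: [[dx, dy, dz, ax, ay, az, jaw], ...]. A call has exactly 10 rows; each row is the pose to reach, as a shift and turn from the pose commanded when the call began, along the tool's axes at that moment; what a row does not reach only later rows make up. A row lasts 1/8 s, in which the tool goes at most 62.5 mm and 10.7 degrees, less where a joint would pass 70% of its speed; a pose out of reach is approached as far as the arm can. A call with a gripper value outside its range is refused whole. The fingers move at their own pace and stop on an object; FORCE is the grip in N (left out, the last holds). Time passes only in rows, so rows that repeat a pose let the fingers close, or fill a call up. It gives the time, the measured TCP pose, the force, the opening and the grip force at its end, in the units of the state.
- manip.get_obs(): the state, without advancing time (a new reading comes with each control period).
- manip.camera(name): name is "scene" or "top"; returns (picture, depth): 480x640x3 uint8, red, green, blue; 480x640 float32, m along the optical axis (not along the pixel's ray), 0 where there is no reading.
- manip.get_calibration(name): a dict with "fx", "fy", "cx", "cy" (pixels), "D" ([k1, k2, p1, p2, k3] as OpenCV has them; the pictures are not rectified), "xyz" and "orientation" of the camera in the world. Camera axes: x right, y up, looking along -z (the intrinsics and any distortion apply to the point x, -y, -z); pixel columns grow to the right and rows downward; lengths in m; the calibration is good to about 2 mm. A picture is of the moment at which its call begins. get_calibration takes no time and is no camera call.
- manip.hand_in(): hands the job in; it is judged then, once.
Trained networks look in the newest picture that a camera, given by its name, has taken for a name from the list of things; names that differ only in an ending like _2 or _b are one class to them, and where a whole thing is asked for, a point or a joint stands for the part that bears it (a point fixed in the world has none). Each returns a list of dicts, best first, with "p" (0 to 1); they miss things now and then, are a little off and sometimes report something else, mostly with a low value. They report only what shows in the picture. A call takes as long as a camera call. They do not tell look-alikes from the thing itself.
- manip.find_in(thing, camera): "box" ([left, top, right, bottom] in pixels, round what is visible of it).
- manip.trace(thing, camera): "pixels" (480x640 bool, what is visible of it) and "box" ([left, top, right, bottom] in pixels, round what is visible of it).
- manip.tip_of(thing, camera): "pixel" ([column, row] in pixels: a listed point, or the origin of a listed thing).
The state is a dict: "clock": time; "joint_pos": joint angles; "joint_velocities": joint speeds; "tau": joint torques, N m; "position": TCP position; "ee_rot": TCP orientation; "ft_force": force on the tool from outside, world axes, zero at the start; "torque": the same for the moment, N m; "grip_width": opening from 0.0 (shut) to 1.0 (fully open); "grasp_force": force on a finger pad.
Only numpy, scipy, OpenCV 4.12 (cv2) and the standard library are available. Lean on these libraries where they do the work, as an engineer would, in place of code of your own. Each camera call takes 0.05 s, during which the arm holds its last target. There are 200 camera calls.

## Working session

There is one attempt and no reset: what is moved stays moved. The work goes in short steps, Python scripts to look and compute and a shell command to move; the robot and the scene stay as the last step left them, time stands still between calls to the robot, and variables do not carry over. Pictures are saved under pics/ and viewed, at most 10 in all, crops included, and the job is handed in when it is done.

```bash
mkdir -p pics
cat > h.py <<'E'
import numpy as np, cv2
from scipy.spatial.transform import Rotation as R
from workcell import manip
def cam(n):
    p,d=manip.camera(n); return p,d,manip.get_calibration(n)
def world(c,px,depth):
    K=np.array([[c['fx'],0,c['cx']],[0,c['fy'],c['cy']],[0,0,1.]])
    u=cv2.undistortPoints(np.array(px,float).reshape(-1,1,2),K,np.array(c['D'],float)).reshape(-1,2)
    z=np.ravel(depth); P=np.c_[u[:,0]*z,-u[:,1]*z,-z]
    return R.from_quat(c['orientation']).apply(P)+c['xyz']
def ray_z(c,px,h):
    a=world(c,px,np.ones(1))[0]; o=np.array(c['xyz']); return o+(a-o)*(h-o[2])/(a[2]-o[2])
E
python3 - <<'E'
from h import *
np.set_printoptions(precision=4,suppress=True)
for n in ['top','scene']:
    p,d,c=cam(n); cv2.imwrite(f'pics/{n}.png',p[...,::-1]); np.savez(f'{n}.npz',p=p,d=d)
    print(n,c)
    for t in ['closed_tin_center','tray','jog_mount','shield_edge']:
        for r in manip.tip_of(t,n)[:4]:
            x,y=r['pixel']; z=d[int(round(y)),int(round(x))]
            print(n,t,np.round(r['pixel'],1),round(r['p'],2),world(c,[x,y],z)[0])
    for t in ['closed_tin_center','open_tin','cup','tape','jog']:
        for r in manip.trace(t,n)[:4]:
            v,u=np.nonzero(r['pixels']); z=d[v,u]; k=z>0
            W=world(c,np.c_[u,v][k],z[k]); print(n,t,np.round(r['box']),round(r['p'],2),'med',np.median(W,0),'max',np.percentile(W,98,axis=0),'min',np.percentile(W,2,axis=0))
o=manip.get_obs();print(o)
E
```

```text
top {'fx': 609.2760786008104, 'fy': 609.2760786008104, 'cx': 317.11501676304397, 'cy': 245.7606379074929, 'D': array([-0.1261,  0.    ,  0.    ,  0.    ,  0.    ]), 'xyz': array([ 0.3879, -0.0249,  1.5792]), 'orientation': array([-0.0334,  0.0441,  0.7105, -0.7015])}
top closed_tin_center [325.1 319.5] 0.68 [ 0.3707 -0.0661  0.0666]
top closed_tin_center [371.3 292.1] 0.61 [ 0.4365 -0.1812  0.0735]
top tray [288.6 219.6] 0.83 [0.6264 0.0228 0.032 ]
top jog_mount [397.1 223.6] 0.57 [ 0.6008 -0.2439  0.1151]
top shield_edge [406.5 220.2] 0.61 [ 0.59   -0.2464  0.2407]
top closed_tin_center [358. 275. 384. 305.] 0.73 med [ 0.4446 -0.1812  0.07  ] max [ 0.4739 -0.1525  0.0772] min [ 0.4168 -0.211   0.0302]
top closed_tin_center [313. 306. 340. 332.] 0.63 med [ 0.374  -0.0659  0.07  ] max [ 0.4039 -0.0362  0.0772] min [ 0.3425 -0.0955  0.0017]
top open_tin [388. 220. 403. 238.] 0.45 med [ 0.5927 -0.2444  0.1083] max [ 0.6054 -0.2253  0.1221] min [ 0.579  -0.2621  0.0945]
top cup [172. 258. 206. 289.] 0.95 med [0.486  0.2793 0.0564] max [0.5184 0.308  0.0896] min [0.4541 0.243  0.013 ]
top
[... 1309 characters left out ...]
    0.0253] min [ 0.3395 -0.3962 -0.0008]
scene jog [372. 208. 390. 224.] 0.69 med [ 0.588  -0.2393  0.1051] max [ 0.6053 -0.2254  0.1161] min [ 0.5737 -0.2591  0.0925]
{'clock': 1.0, 'joint_pos': array([ 1.1384,  0.3322, -0.0647,  1.4601,  0.0216,  1.3499, -0.0885]), 'joint_velocities': array([ 0.0009,  0.0026, -0.0013, -0.0003, -0.0004,  0.0001, -0.0011]), 'tau': array([ -0.0002, -62.5246,   0.0493, -39.1837,   0.0166,   0.0018,
         0.    ]), 'position': array([ 0.2491, -0.5733,  0.2453]), 'ee_rot': array([0.9791, 0.2035, 0.    , 0.    ]), 'ft_force': array([-0.4804,  0.3834, -0.4459]), 'torque': array([ 0.1036, -0.0118, -0.0483]), 'grasp_force': 0.0, 'grip_width': 1.0048704301758287}
```

View pics/top.png

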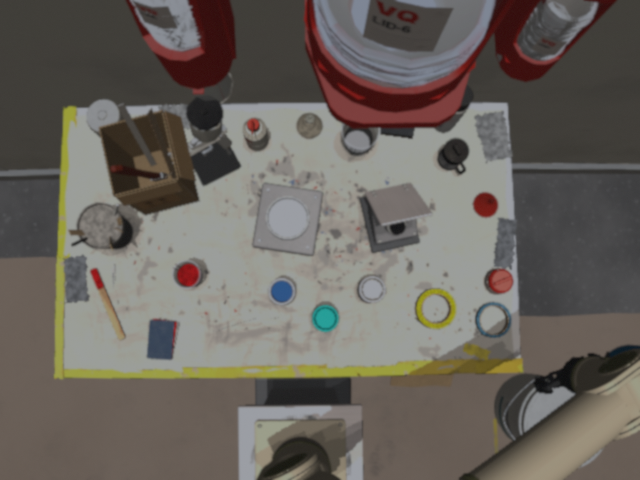

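View pics/scene.png

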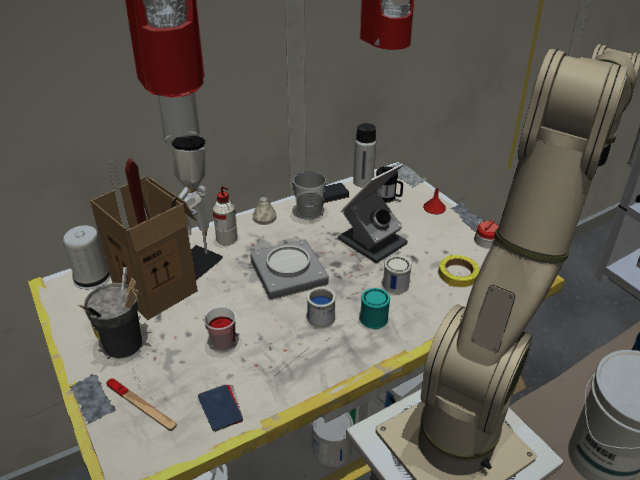

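Top view: the candidates for the closed tin are the grey-lidded tin (371,289), the turquoise one (325,319) and the blue-filled open tin (282,291). I choose the grey-lidded one. Tray is at (288,219), the jog box with its shield at (395,220).

Run:
```python
from h import *
np.set_printoptions(precision=4,suppress=True)
out=[]
for n in ['top','scene']:
    f=np.load(f'{n}.npz'); p,d=f['p'],f['d']; c=manip.get_calibration(n)
    v,u=np.mgrid[0:480,0:640]; W=world(c,np.c_[u.ravel(),v.ravel()],d.ravel()).reshape(480,640,3)
    W[d<=0]=np.nan; np.save(n+'_W.npy',W)
    def near(x,y,r,z0,z1): return W[(np.hypot(W[...,0]-x,W[...,1]-y)<r)&(W[...,2]>z0)&(W[...,2]<z1)]
    def mid(P): 
        return cv2.minEnclosingCircle(P[:,:2].astype(np.float32)) , P.mean(0), len(P)
    print(n,'tin',mid(near(.44,-.181,.05,.064,.085)))
    print(n,'open',mid(near(.435,.043,.05,.062,.085)))
    print(n,'turq',mid(near(.37,-.066,.05,.064,.085)))
    print(n,'rim',mid(near(.627,.025,.075,.0425,.06)))
    P=near(.627,.025,.05,.02,.06); print('tray floor z',np.median(P[:,2]))
    B=near(.627,.025,.13,.024,.0365); r=cv2.minAreaRect(B[:,:2].astype(np.float32)*1000); print('base',r)
    # shield: points above .14
    S=near(.60,-.25,.14,.125,.30); m=S.mean(0); q=S-m; U=np.linalg.svd(q,full_matrices=False)
    print('shield n',U[2][2],'ax',U[2][0],U[2][1],m,len(S),S.min(0),S.max(0),'ang',np.degrees(np.arctan2(U[2][2][1],U[2][2][0])))
    F=near(.60,-.24,.13,.004,.03); print('foot',cv2.minAreaRect(F[:,:2].astype(np.float32)*1000))
    H=W[(W[...,0]>.3)&(W[...,0]<1.1)&(np.abs(W[...,1])<.7)&(W[...,2]>.3)]; print('high',len(H),H.min(0) if len(H) else '',H.max(0) if len(H) else '')
    out.append(cv2.resize(p[190:310,340:500] if n=='top' else p[160:300,320:500],(400,300) if n=='top' else (400,311),interpolation=cv2.INTER_CUBIC)[:300])
cv2.imwrite('pics/crop.png',np.hstack(out)[...,::-1])
```

```text
top tin (((0.44466689229011536, -0.18277445435523987), 0.033381588757038116), array([ 0.4449, -0.1831,  0.0706]), 530)
top open (((0.4426014721393585, 0.040245719254016876), 0.03369089961051941), array([0.442 , 0.0402, 0.0712]), 203)
top turq (((0.3745914399623871, -0.06695400178432465), 0.03377431258559227), array([ 0.3744, -0.067 ,  0.0705]), 556)
top rim (((0.6251111030578613, 0.03277253732085228), 0.06537524610757828), array([0.631 , 0.0253, 0.0467]), 384)
tray floor z 0.038080354843851416
base ((630.8192138671875, 25.01374053955078), (160.136474609375, 171.2841033935547), 80.76136779785156)
shield n [-0.7976 -0.1655 -0.5801] ax [-0.5598 -0.1551  0.8139] [ 0.2247 -0.9739 -0.0311] [ 0.631  -0.2375  0.1921] 1540 [ 0.5792 -0.3046  0.125 ] [ 0.689  -0.1723  0.2503] ang -168.2783630707029
foot ((598.2124633789062, -239.55470275878906), (257.81109619140625, 252.27674865722656), 64.7823715209961)
high 50454 [ 0.3    -0.6999  0.3   ] [0.9666 0.6733 1.0192]
scene tin (((0.44080621004104614, -0.1807321161031723), 0.036622676998376846), array([ 0.4397, -0.1823,  0.0681]), 373)
scene open (((0.4383304715156555, 0.041469551622867584), 0.03732820600271225), array([0.4366, 0.043 , 0.0682]), 221)
scene turq (((0.3704942464828491, -0.06400589644908905), 0.035954564809799194), array([ 0.3698, -0.0642,  0.0679]), 466)
scene rim (((0.6255491971969604, 0.027690891176462173), 0.05798305198550224), array([0.6263, 0.0274, 0.0454]), 200)
tray floor z 0.0357778688981264
base ((624.6732788085938, 28.42273712158203), (159.92269897460938, 177.4300537109375), 80.69622802734375)
shield n [-0.814  -0.1531 -0.5603] ax [ 0.5323  0.1893 -0.8251] [ 0.2324 -0.9699 -0.0726] [ 0.6181 -0.2308  0.1919] 533 [ 0.5735 -0.3058  0.1252] [ 0.6751 -0.1698  0.2471] ang -169.34653299006456
foot ((581.20703125, -235.58836364746094), (224.9309539794922, 204.89764404296875), 70.42974853515625)
high 55239 [ 0.6644 -0.6999  0.3   ] [0.9756 0.6203 0.71  ]
```

View pics/crop.png

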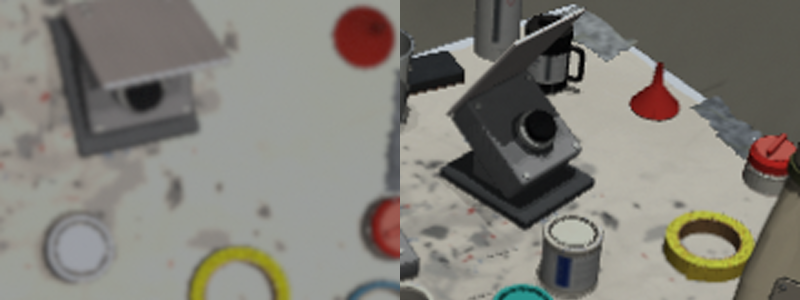

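The crop confirms it: grey tin with a pale, closed lid at top (371,289); the other two are turquoise and blue-filled. Moving above it.

```bash
python3 -m pendant '[[0.95,-0.8,0,0,0,0,1],[1.9,-1.6,0,0,0,0,1],[2.86,-2.4,0,0,0,0,1],[3.8,-3.2,0,0,0,0,1],[4.76,-4.0,0.5,0,0,0,1],[5.7,-4.8,1,0,0,0,1],[6.67,-5.63,1.5,0,0,0,1],[6.67,-5.63,2,0,0,0,1],[6.67,-5.63,2,0,0,0,1],[6.67,-5.63,2,0,0,0,1]]'
python3 - <<'E'
from h import *
for n in ['top','scene']:
    W=np.load(n+'_W.npy').reshape(-1,3)
    for x in np.arange(.5,1.0,.05):
        m=(np.abs(W[:,0]-x-.025)<.025)&(W[:,2]>.28)&(W[:,1]>-.4)&(W[:,1]<.2)
        if m.any(): print(n,round(x,2),m.sum(),W[m].min(0).round(2),W[m].max(0).round(2))
E
```

```text
clock: 2.25
position: [0.4428, -0.1835, 0.1464]
ee_rot: [0.979, 0.203, 0.0, 0.0]
ft_force: [-0.8, -0.6, 0.3]
grip_width: 0.999
grasp_force: 0.0
top 0.65 8147 [ 0.67 -0.26  0.67] [ 0.7  -0.06  1.02]
top 0.7 7927 [ 0.7  -0.28  0.67] [ 0.75 -0.04  1.01]
top 0.75 4191 [ 0.75 -0.28  0.28] [0.8  0.2  0.91]
top 0.8 6367 [ 0.8  -0.25  0.32] [0.85 0.2  0.83]
top 0.85 1115 [ 0.85 -0.4   0.31] [0.9  0.15 0.74]
top 0.9 213 [ 0.9  -0.4   0.31] [0.95 0.14 0.65]
top 0.95 4040 [ 0.95 -0.03  0.28] [0.97 0.13 0.55]
scene 0.75 457 [0.76 0.15 0.28] [0.8  0.2  0.61]
scene 0.8 3682 [0.8  0.12 0.31] [0.85 0.2  0.68]
scene 0.85 237 [ 0.85 -0.4   0.32] [0.9  0.15 0.65]
scene 0.9 423 [ 0.9  -0.4   0.28] [0.95 0.07 0.59]
scene 0.95 17651 [ 0.95 -0.4   0.28] [0.97 0.11 0.63]
```

```bash
python3 -m pendant '[[0,0,0.6,0,0,0,1],[0,0,1.2,0,0,0,1],[0,0,1.8,0,0,0,1],[0,0,2.06,0,0,0,1],[0,0,2.06,0,0,0,1],[0,0,2.06,0,0,0,-0.2],[0,0,2.06,0,0,0,-0.2],[0,0,2.06,0,0,0,-0.2],[0,0,2.06,0,0,0,-0.2],[0,0,2.06,0,0,0,-0.2]]' 40
```

```text
clock: 3.5
position: [0.4438, -0.1829, 0.044]
ee_rot: [0.979, 0.203, 0.001, 0.001]
ft_force: [-0.7, 0.0, 5.9]
grip_width: 0.773
grasp_force: 43.5
```

```bash
python3 -m pendant '[[0,0,-0.6,0,0,0,-0.2],[0,0,-1.3,0,0,0,-0.2],[0,0,-2,0,0,0,-0.2],[0.8,-0.4,-2.3,0,0,0,-0.2],[1.7,-0.8,-2.3,0,0,0,-0.2],[2.6,-1.2,-2.3,0,0,0,-0.2],[3.5,-1.6,-2.3,0,0,0,-0.2],[4.4,-2.05,-2.3,0,0,0,-0.2],[5.07,-2.35,-2.3,0,0,0,-0.2],[5.07,-2.35,-2.3,0,0,0,-0.2]]'
python3 - <<'E'
from h import *
p,d,c=cam('top'); cv2.imwrite('pics/over.png',cv2.resize(p[160:300,200:400],(800,560))[...,::-1]); print(manip.get_obs()['position'],manip.get_obs()['grip_width'])
E
```

```text
clock: 4.75
position: [0.6293, 0.03, 0.1577]
ee_rot: [0.979, 0.205, 0.0, -0.001]
ft_force: [-0.2, -0.1, -2.5]
grip_width: 0.773
grasp_force: 46.8
[0.62863684 0.02780159 0.15755293] 0.7705110212621884
```

```bash
python3 -m pendant '[[0,0,0.3,0,0,0,-0.2],[0,0,0.6,0,0,0,-0.2],[0,0,0.9,0,0,0,-0.2],[0,0,1.2,0,0,0,-0.2],[0,0,1.35,0,0,0,-0.2],[0,0,1.45,0,0,0,-0.2],[0,0,1.5,0,0,0,-0.2],[0,0,1.5,0,0,0,-0.2],[0,0,1.5,0,0,0,-0.2],[0,0,1.5,0,0,0,-0.2]]'
```

```text
clock: 6.05
position: [0.6286, 0.0265, 0.0825]
ee_rot: [0.979, 0.203, 0.0, 0.0]
ft_force: [0.5, 0.7, -3.2]
grip_width: 0.777
grasp_force: 46.9
```

```bash
python3 -m pendant '[[0,0,0.02,0,0,0,-0.2],[0,0,0.02,0,0,0,0.6],[0,0,0.02,0,0,0,1],[0,0,0.02,0,0,0,1],[0,0,0.02,0,0,0,1],[0,0,0.02,0,0,0,1],[0,0,-0.3,0,0,0,1],[0,0,-0.9,0,0,0,1],[0,0,-1.8,0,0,0,1],[0,0,-2.6,0,0,0,1]]'
```

```text
clock: 7.3
position: [0.6286, 0.0268, 0.2153]
ee_rot: [0.979, 0.204, 0.001, 0.0]
ft_force: [0.6, -0.5, 0.5]
grip_width: 0.998
grasp_force: 0.0
```

```bash
python3 -m pendant '[[-0.8,0.2,0,0,0,0,1],[-1.6,0.4,0,0,0,0,0.5],[-2.4,0.7,0,0,0,0,-1],[-3.2,0.95,0,0,0,0,-1],[-3.74,1.14,0,0,0,0,-1],[-3.74,1.14,0,0,0,0,-1],[-3.74,1.14,0,0,0,0,-1],[-3.74,1.14,0,0,0,0,-1],[-3.74,1.14,0,0,0,0,-1],[-3.74,1.14,0,0,0,0,-1]]'
python3 - <<'E'
from h import *
np.set_printoptions(precision=4,suppress=True)
fits=[]
for n in ['top','scene']:
    p,d,c=cam(n); np.savez(n+'2.npz',p=p,d=d)
    v,u=np.mgrid[0:480,0:640]; W=world(c,np.c_[u.ravel(),v.ravel()],d.ravel()).reshape(480,640,3); W[d<=0]=np.nan
    q=W[(np.hypot(W[...,0]-.628,W[...,1]-.026)<.05)&(W[...,2]>.1)&(W[...,2]<.13)]
    print(n,'tin lid',cv2.minEnclosingCircle(q[:,:2].astype(np.float32)),q.mean(0),len(q))
    for r in manip.tip_of('shield_edge',n)[:1]+manip.tip_of('jog_mount',n)[:1]:
        print(r['pixel'],r['p'], ray_z(c,r['pixel'],.2427),ray_z(c,r['pixel'],.085))
    for r in manip.trace('shield_edge',n)[:1]:
        M=cv2.erode(r['pixels'].astype(np.uint8),np.ones((3,3)))>0
        P=W[M]; P=P[np.isfinite(P[:,0])&(P[:,2]>.1)]; m=np.median(P,0)
        for _ in range(4):
            V=np.linalg.svd(P-P.mean(0),full_matrices=False)[2]; k=np.abs((P-P.mean(0))@V[2]); P=P[k<2.5*np.median(k)+1e-4]
        print('shield',len(P),P.mean(0),V[2],'yaw',np.degrees(np.arctan(V[2][1]/V[2][0])), 'wide',V)
    # button (dark) pixels
    for r in manip.trace('jog',n)[:1]:
        a,b=np.nonzero(r['pixels']); print('jog box',r['box'],r['p'],len(a))
    y=p[195:260,350:450] if n=='top' else p[160:260,330:430]
    cv2.imwrite(f'pics/j_{n}.png',cv2.resize(y,(400,300 if n=='top' else 400)))
cv2.imwrite('pics/both.png',np.hstack([cv2.resize(np.load('top2.npz')['p'][180:300,240:440],(500,300)),cv2.resize(np.load('scene2.npz')['p'][150:310,240:400],(300,300))])[...,::-1])
print(manip.get_obs()['position'],manip.get_obs()['ee_rot'])
E
```

```text
clock: 8.55
position: [0.4798, -0.0999, 0.2122]
ee_rot: [0.979, 0.204, -0.0, -0.0]
ft_force: [0.2, 0.6, 0.0]
grip_width: -0.003
grasp_force: 0.0
top tin lid ((0.6294277906417847, 0.025735624134540558), 0.03401033952832222) [0.629  0.0261 0.1087] 583
[407.9, 220.6] 0.85 [ 0.5888 -0.2492  0.2427] [ 0.6125 -0.2757  0.085 ]
[396.0, 223.4] 0.64 [ 0.5827 -0.2223  0.2427] [ 0.6057 -0.2456  0.085 ]
shield 1365 [ 0.638  -0.2344  0.1817] [-0.8    -0.1688 -0.5757] yaw 11.916657729160756 wide [[-0.5622 -0.1243  0.8176]
 [ 0.2096 -0.9778 -0.0045]
 [-0.8    -0.1688 -0.5757]]
jog box [391.0, 221.7, 402.4, 237.1] 0.5 171
scene tin lid ((0.6253584623336792, 0.02794739417731762), 0.03747820109128952) [0.6232 0.0283 0.1059] 390
[388.0, 172.9] 0.73 [ 0.5797 -0.2414  0.2427] [ 0.7861 -0.4079  0.085 ]
[382.8, 219.8] 0.9 [ 0.4219 -0.11    0.2427] [ 0.5959 -0.2496  0.085 ]
shield 172 [ 0.603  -0.2393  0.1298] [-0.6791  0.7009  0.218 ] yaw -45.90185907254863 wide [[ 0.0909  0.3751 -0.9225]
 [-0.7284 -0.6067 -0.3184]
 [-0.6791  0.7009  0.218 ]]
jog box [375.6, 208.9, 393.5, 222.2] 0.6 147
[ 0.4796 -0.1002  0.2123] [0.9791 0.2034 0.     0.0001]
```

View pics/both.png

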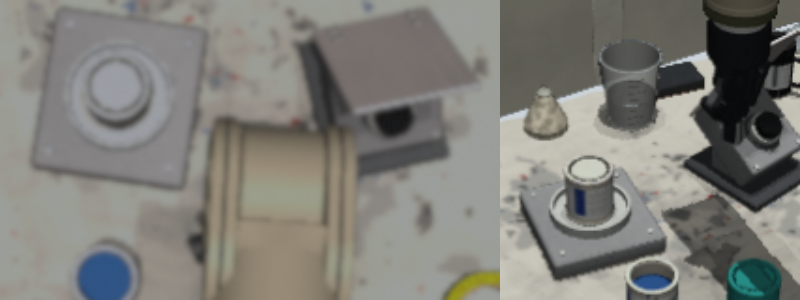

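```bash
cat > rel.py <<'E'
from h import *
np.set_printoptions(precision=3,suppress=True)
yaw=np.radians(12); xh=np.array([np.cos(yaw),np.sin(yaw),0]); a=-.5736*xh+np.array([0,0,.8192])
M=np.array([.607,-.2445,.085]); y=np.array([np.sin(yaw),-np.cos(yaw),0]); z=-a; T=R.from_matrix(np.c_[np.cross(y,z),y,z])
def show(t):
    o=manip.get_obs(); R0=R.from_quat(o['ee_rot']); P=M+a*(t+manip.tip_reach)
    print('t now',(o['position']-M)@a-manip.tip_reach,'lat',T.inv().apply(o['position']-M)[:2],'shift',R0.inv().apply(P-o['position'])/.05,'turn',np.degrees((R0.inv()*T).as_rotvec())/8,P,'F',o['ft_force'],o['ft_force']@a,o['clock'])
E
python3 -c "
from rel import *
show(.13); show(.16)"
```

```text
t now 0.14454721383787134 lat [-0.004 -0.168] shift [-0.432  3.332  0.187] turn [-0.437  4.36   1.39 ] [ 0.526 -0.262  0.203] F [ 0.205 -0.411  0.374] 0.2403735841965261 9.05
t now 0.14454721383787134 lat [-0.004 -0.168] shift [-0.769  3.264 -0.304] turn [-0.437  4.36   1.39 ] [ 0.509 -0.265  0.228] F [ 0.205 -0.411  0.374] 0.2403735841965261 9.05
```

```bash
python3 -m pendant '[[-0.77,0.2,-0.3,0,0.5,0.2,-1],[-0.77,0.8,-0.3,-0.1,1.5,0.5,-1],[-0.77,1.5,-0.3,-0.2,2.5,0.8,-1],[-0.77,2.2,-0.3,-0.3,3.4,1.1,-1],[-0.77,2.8,-0.3,-0.44,4.36,1.39,-1],[-0.77,3.26,-0.3,-0.44,4.36,1.39,-1],[-0.77,3.26,-0.3,-0.44,4.36,1.39,-1],[-0.77,3.26,-0.3,-0.44,4.36,1.39,-1],[-0.77,3.26,-0.3,-0.44,4.36,1.39,-1],[-0.77,3.26,-0.3,-0.44,4.36,1.39,-1]]'
python3 -c "
from rel import *
show(.13)
p,d,c=cam('scene'); cv2.imwrite('pics/pre.png',cv2.resize(p[120:280,280:480],(750,600))[...,::-1])"
```

```text
clock: 10.3
position: [0.5094, -0.2645, 0.2275]
ee_rot: [0.948, 0.1, 0.299, -0.031]
ft_force: [-0.8, 0.6, -0.2]
grip_width: 0.0
grasp_force: 0.0
t now 0.1599073181451239 lat [ 0.    -0.001] shift [-0.002  0.015  0.598] turn [ 0.    -0.001  0.007] [ 0.526 -0.262  0.203] F [-0.752  0.571 -0.191] 0.1980361611036001 10.3
```

View pics/pre.png

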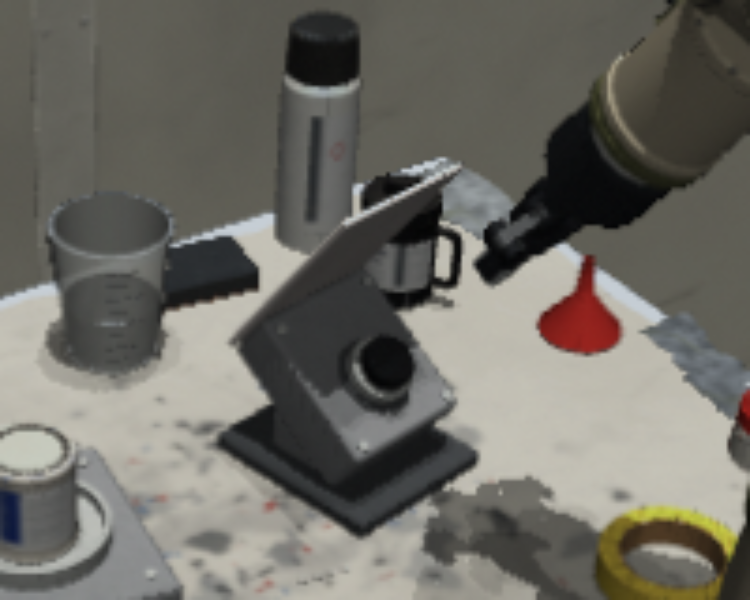

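The closed gripper lies on the button's axis, clear of the shield (gripper tip at crop 490,265; button at 385,360). Advancing along the axis.

```bash
python3 -m pendant '[[0,0,0.4,0,0,0,-1],[0,0,0.8,0,0,0,-1],[0,0,1.2,0,0,0,-1],[0,0,1.5,0,0,0,-1],[0,0,1.8,0,0,0,-1],[0,0,2,0,0,0,-1],[0,0,2.04,0,0,0,-1],[0,0,2.04,0,0,0,-1],[0,0,2.04,0,0,0,-1],[0,0,2.04,0,0,0,-1]]'
python3 -c "
from rel import *
show(.05)"
```

```text
clock: 11.6
position: [0.5665, -0.2532, 0.1442]
ee_rot: [0.948, 0.1, 0.299, -0.031]
ft_force: [-0.0, 0.3, 0.4]
grip_width: -0.003
grasp_force: 0.0
t now 0.05823817839075027 lat [0. 0.] shift [-0.    -0.002  0.165] turn [ 0.007 -0.003  0.001] [ 0.571 -0.252  0.137] F [-0.036  0.296  0.416] 0.3251731005382231 11.6
```

```bash
python3 -m pendant '[[0,0,0.02,0,0,0,-1],[0,0,0.04,0,0,0,-1],[0,0,0.06,0,0,0,-1],[0,0,0.08,0,0,0,-1],[0,0,0.1,0,0,0,-1],[0,0,0.1,0,0,0,-1],[0,0,0.1,0,0,0,-1],[0,0,0.1,0,0,0,-1],[0,0,0.1,0,0,0,-1],[0,0,0.1,0,0,0,-1]]'
python3 -c "
from rel import *
show(.05)"
```

```text
clock: 12.85
position: [0.5693, -0.2523, 0.1397]
ee_rot: [0.948, 0.1, 0.299, -0.031]
ft_force: [0.4, 0.3, 0.6]
grip_width: 0.002
grasp_force: 0.0
t now 0.052865532887880165 lat [-0. -0.] shift [0.003 0.003 0.057] turn [ 0.002 -0.     0.001] [ 0.571 -0.252  0.137] F [0.388 0.294 0.577] 0.2201247326904924 12.85
```

```bash
python3 -m pendant '[[0,0,0.02,0,0,0,-1],[0,0,0.04,0,0,0,-1],[0,0,0.06,0,0,0,-1],[0,0,0.08,0,0,0,-1],[0,0,0.08,0,0,0,-1],[0,0,0.08,0,0,0,-1],[0,0,0.08,0,0,0,-1],[0,0,0.08,0,0,0,-1],[0,0,0.08,0,0,0,-1],[0,0,0.08,0,0,0,-1]]'
python3 -c "
from rel import *
show(.05)"
```

```text
clock: 14.1
position: [0.5716, -0.2519, 0.1364]
ee_rot: [0.948, 0.1, 0.299, -0.031]
ft_force: [0.1, -0.0, -0.2]
grip_width: -0.002
grasp_force: 0.0
t now 0.04888192709177336 lat [-0. -0.] shift [ 0.003  0.003 -0.022] turn [ 0.002 -0.001  0.001] [ 0.571 -0.252  0.137] F [ 0.131 -0.035 -0.159] -0.19948586851200414 14.1
```

```bash
python3 -m pendant '[[0,0,0.02,0,0,0,-1],[0,0,0.04,0,0,0,-1],[0,0,0.06,0,0,0,-1],[0,0,0.08,0,0,0,-1],[0,0,0.08,0,0,0,-1],[0,0,0.08,0,0,0,-1],[0,0,0.08,0,0,0,-1],[0,0,0.08,0,0,0,-1],[0,0,0.08,0,0,0,-1],[0,0,0.08,0,0,0,-1]]'
python3 -c "
from rel import *
show(.04)"
```

```text
clock: 15.35
position: [0.5738, -0.2514, 0.1331]
ee_rot: [0.948, 0.1, 0.299, -0.031]
ft_force: [0.3, -0.8, -0.2]
grip_width: 0.0
grasp_force: 0.0
t now 0.044871350716175123 lat [-0. -0.] shift [0.003 0.004 0.097] turn [ 0.002 -0.     0.001] [ 0.577 -0.251  0.129] F [ 0.28  -0.776 -0.152] -0.18910690746418035 15.35
```

```bash
python3 -m pendant '[[0,0,0.02,0,0,0,-1],[0,0,0.04,0,0,0,-1],[0,0,0.06,0,0,0,-1],[0,0,0.08,0,0,0,-1],[0,0,0.08,0,0,0,-1],[0,0,0.08,0,0,0,-1],[0,0,0.08,0,0,0,-1],[0,0,0.08,0,0,0,-1],[0,0,0.08,0,0,0,-1],[0,0,0.08,0,0,0,-1]]'
python3 -c "
from rel import *
show(.04)"
```

```text
clock: 16.6
position: [0.576, -0.2509, 0.1298]
ee_rot: [0.948, 0.1, 0.299, -0.031]
ft_force: [-0.1, 1.0, -1.4]
grip_width: 0.001
grasp_force: 0.0
t now 0.040868256654571056 lat [-0. -0.] shift [0.003 0.004 0.017] turn [ 0.002 -0.     0.001] [ 0.577 -0.251  0.129] F [-0.08   1.035 -1.389] -1.2164454983183062 16.6
```

```bash
python3 -m pendant '[[0,0,0.02,0,0,0,-1],[0,0,0.04,0,0,0,-1],[0,0,0.06,0,0,0,-1],[0,0,0.08,0,0,0,-1],[0,0,0.08,0,0,0,-1],[0,0,0.08,0,0,0,-1],[0,0,0.08,0,0,0,-1],[0,0,0.08,0,0,0,-1],[0,0,0.08,0,0,0,-1],[0,0,0.08,0,0,0,-1]]'
python3 -c "
from rel import *
show(.04)"
```

```text
clock: 17.85
position: [0.5783, -0.2504, 0.1266]
ee_rot: [0.948, 0.1, 0.299, -0.031]
ft_force: [0.0, -0.5, -0.1]
grip_width: 0.001
grasp_force: 0.0
t now 0.0368592130342292 lat [-0. -0.] shift [ 0.004  0.004 -0.063] turn [ 0.002 -0.     0.001] [ 0.577 -0.251  0.129] F [ 0.042 -0.5   -0.113] -0.05633222474533239 17.85
```

```bash
python3 -m pendant '[[0,0,0.02,0,0,0,-1],[0,0,0.04,0,0,0,-1],[0,0,0.06,0,0,0,-1],[0,0,0.08,0,0,0,-1],[0,0,0.08,0,0,0,-1],[0,0,0.08,0,0,0,-1],[0,0,0.08,0,0,0,-1],[0,0,0.08,0,0,0,-1],[0,0,0.08,0,0,0,-1],[0,0,0.08,0,0,0,-1]]'
python3 -c "
from rel import *
show(.03)"
```

```text
clock: 19.1
position: [0.5806, -0.2499, 0.1233]
ee_rot: [0.948, 0.1, 0.299, -0.031]
ft_force: [-1.2, -0.3, 0.7]
grip_width: -0.002
grasp_force: 0.0
t now 0.03286348180765833 lat [-0. -0.] shift [0.003 0.003 0.057] turn [ 0.002 -0.     0.001] [ 0.582 -0.25   0.121] F [-1.191 -0.284  0.747] 1.3141305286334053 19.1
```

```bash
python3 -m pendant '[[0,0,0.02,0,0,0,-1],[0,0,0.04,0,0,0,-1],[0,0,0.04,0,0,0,-1],[0,0,0.04,0,0,0,-1],[0,0,0.04,0,0,0,-1],[0,0,0.04,0,0,0,-1],[0,0,0.04,0,0,0,-1],[0,0,0.04,0,0,0,-1],[0,0,0.04,0,0,0,-1],[0,0,0.04,0,0,0,-1]]'
python3 -c "
from rel import *
show(.03)
for i in range(5): manip.camera('top'); print(manip.get_obs()['ft_force']@a)"
```

```text
clock: 20.35
position: [0.5817, -0.2497, 0.1217]
ee_rot: [0.948, 0.1, 0.299, -0.031]
ft_force: [-0.2, 0.3, 0.0]
grip_width: -0.001
grasp_force: 0.0
t now 0.03086591854144749 lat [-0. -0.] shift [0.003 0.003 0.017] turn [ 0.002 -0.     0.001] [ 0.582 -0.25   0.121] F [-0.217  0.292  0.019] 0.10275143054282605 20.35
0.3132569815906068
-0.48883179086501566
0.5432533655733806
0.3312454482599973
-0.8443698021335699
```

```bash
python3 -m pendant '[[0,0,0.02,0,0,0,-1],[0,0,0.04,0,0,0,-1],[0,0,0.06,0,0,0,-1],[0,0,0.06,0,0,0,-1],[0,0,0.06,0,0,0,-1],[0,0,0.06,0,0,0,-1],[0,0,0.06,0,0,0,-1],[0,0,0.06,0,0,0,-1],[0,0,0.06,0,0,0,-1],[0,0,0.06,0,0,0,-1]]'
python3 -c "
from rel import *
show(.03)
for i in range(5): manip.camera('top'); print(manip.get_obs()['ft_force']@a)"
```

```text
clock: 21.85
position: [0.5834, -0.2494, 0.1193]
ee_rot: [0.948, 0.1, 0.299, -0.031]
ft_force: [-1.6, -0.9, 2.3]
grip_width: -0.005
grasp_force: 1.3
t now 0.027889373122679167 lat [-0. -0.] shift [ 0.002  0.002 -0.042] turn [ 0.003 -0.001  0.001] [ 0.582 -0.25   0.121] F [-1.629 -0.938  2.307] 2.915500585478887 21.85
2.478836429547287
2.918160564606261
2.022981634816425
2.9672851039134085
2.8793987325712607
```

Contact: about 2.7 N, so the button is ~1.7 mm down. Pressing 7 mm more, then holding.

```bash
python3 -m pendant '[[0,0,0.05,0,0,0,-1],[0,0,0.1,0,0,0,-1],[0,0,0.14,0,0,0,-1],[0,0,0.14,0,0,0,-1],[0,0,0.14,0,0,0,-1],[0,0,0.14,0,0,0,-1],[0,0,0.14,0,0,0,-1],[0,0,0.14,0,0,0,-1],[0,0,0.14,0,0,0,-1],[0,0,0.14,0,0,0,-1]]'
python3 -c "
from rel import *
show(.03)
print([round(float((manip.camera('top'),manip.get_obs()['ft_force']@a)[1]),2) for i in range(3)])"
```

```text
clock: 23.35
position: [0.5873, -0.2486, 0.1135]
ee_rot: [0.948, 0.1, 0.299, -0.031]
ft_force: [-2.3, -1.9, 4.7]
grip_width: 0.0
grasp_force: 2.7
t now 0.02090277693321333 lat [-0. -0.] shift [ 0.003  0.002 -0.182] turn [ 0.003 -0.001  0.001] [ 0.582 -0.25   0.121] F [-2.268 -1.87   4.66 ] 5.312805357808391 23.35
[5.85, 4.43, 4.88]
```

```bash
python3 -m pendant '[[0,0,0.02,0,0,0,-1],[0,0,0.02,0,0,0,-1],[0,0,0.02,0,0,0,-1],[0,0,0.02,0,0,0,-1],[0,0,0.02,0,0,0,-1],[0,0,0.02,0,0,0,-1],[0,0,0.02,0,0,0,-1],[0,0,0.02,0,0,0,-1],[0,0,0.02,0,0,0,-1],[0,0,0.02,0,0,0,-1]]'
python3 -c "
from rel import *
show(.03)"
```

```text
clock: 24.75
position: [0.5879, -0.2485, 0.1127]
ee_rot: [0.948, 0.1, 0.299, -0.031]
ft_force: [-2.7, -1.0, 6.3]
grip_width: -0.0
grasp_force: 3.6
t now 0.01989935588609431 lat [-0. -0.] shift [ 0.003  0.002 -0.202] turn [ 0.003 -0.001  0.001] [ 0.582 -0.25   0.121] F [-2.746 -1.003  6.298] 6.819882607400542 24.75
```

```bash
python3 -m pendant '[[0,0,0,0,0,0,-1],[0,0,0,0,0,0,-1],[0,0,0,0,0,0,-1],[0,0,0,0,0,0,-1],[0,0,0,0,0,0,-1],[0,0,0,0,0,0,-1],[0,0,0,0,0,0,-1],[0,0,0,0,0,0,-1],[0,0,0,0,0,0,-1],[0,0,0,0,0,0,-1]]'
python3 -c "
from rel import *
show(.03)"
```

```text
clock: 26.0
position: [0.5879, -0.2485, 0.1127]
ee_rot: [0.948, 0.1, 0.299, -0.031]
ft_force: [-4.2, -1.5, 5.5]
grip_width: 0.004
grasp_force: 3.6
t now 0.01991582387655888 lat [-0. -0.] shift [ 0.002  0.002 -0.202] turn [ 0.003 -0.001  0.001] [ 0.582 -0.25   0.121] F [-4.182 -1.472  5.526] 7.048336123278619 26.0
```

```bash
python3 -m pendant '[[0,0,0,0,0,0,-1],[0,0,0,0,0,0,-1],[0,0,0,0,0,0,-1],[0,0,0,0,0,0,-1],[0,0,-0.4,0,0,0,-1],[0,0,-0.8,0,0,0,-1],[0,0,-1.2,0,0,0,-1],[0,0,-1.6,0,0,0,-1],[0,0,-2.2,0,0,0,-1],[0,0,-2.8,0,0,0,-1]]'
python3 -c "
from rel import *
show(.03)"
```

```text
clock: 27.25
position: [0.5086, -0.2643, 0.2272]
ee_rot: [0.949, 0.1, 0.299, -0.032]
ft_force: [0.2, 0.5, 0.4]
grip_width: 0.001
grasp_force: 0.0
t now 0.16002074910928712 lat [-0.001 -0.001] shift [0.016 0.027 2.6  ] turn [-0.011  0.007  0.002] [ 0.582 -0.25   0.121] F [0.218 0.501 0.386] 0.13397699954603112 27.25
```

```bash
python3 -m pendant '[[0,0,0,0,0,0,-1],[0,0,0,0,0,0,-1],[0,0,0,0,0,0,-1],[0,0,0,0,0,0,-1],[0,0,0,0,0,0,-1],[0,0,0,0,0,0,-1],[0,0,0,0,0,0,-1],[0,0,0,0,0,0,-1],[0,0,0,0,0,0,-1],[0,0,0,0,0,0,-1]]'
python3 -c "
from workcell import manip
print(manip.hand_in())"
```

```text
clock: 28.5
position: [0.5093, -0.2651, 0.2273]
ee_rot: [0.948, 0.1, 0.299, -0.031]
ft_force: [-0.6, 0.1, -0.2]
grip_width: -0.0
grasp_force: 0.0
the job is handed in; nothing more can be done
None
```

I stood the closed tin upright in the tray, about 3 mm or less off centre by camera, then held the jog button fully down for about 4.2 s (about 7 N) and released it; the job was handed in at 28.5 s, and no verdict came back.

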